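Make up a spacer pack to the dial gauge

TASK

The dial gauge on the stand is clamped at today's height for the spacer pack that goes under a tube rack, and the first plate already lies in it: build the pack up by sliding further spacer plates flat onto it under the gauge's foot, each square, centred and home against the back fence, until the needle stands between the two limit hands, and stop there. If a plate will not go under the foot or takes the needle past the far limit, take it out again and use another thickness. Go gently so as not to strain the gauge, and leave the plates that are not needed flat on the bench clear of the stand, and everything else where it is.

Things in the scene. Friction and masses are not known exactly. Their poses are not given: they have to be found in the camera images.
- gauge_stand: Dial-gauge stand, fixed to the bench; origin under the middle of its base, x to its back (away from the robot), z up. Base about 214 x 104 mm with a flat steel working face 15 mm above the bench, from x = -97 mm to the fence and 42 mm to each side. A centred plate pushed home against the fence has its middle over this origin. A 190 mm column behind the fence carries an arm with the gauge.
- gauge_fence (a point): Middle of the front face of the upright back fence, at the level of the working face: 65 mm behind the stand's origin (stand's x = +65 mm, z = 15 mm). The fence is 60 mm wide and rises 32 mm above the working face. Axes as the stand's.
- below_foot (a point): Point of the working face right below the gauge's foot (stand's x = +35 mm, y = 0, z = 15 mm). The foot, a steel dome of 10 mm radius on the spring plunger, hangs 10.5 to 24 mm above this point: the arm is clamped at another height each time, which is not reported. It can be pushed up 12 mm (1.2 N at first, 3 N at the end). The gauge case, 22 mm thick and 60 mm across, is 43 mm above the foot.
- dial_needle (a joint): Needle of the dial, which faces the robot: 0 rad with the plunger hanging free, turning clockwise by 0.5 rad for each mm that the foot is lifted. The two limit hands (short dark bars on the rim of the dial) stand at 0.25 and 3.0 rad, that is 0.5 and 6 mm of lift.
- spacer_thick_mid (a point): Thick spacer plate: flat grey plastic, 130 x 50 x 10 mm, about 90 g, lying flat on the bench. The point is its centre; x along the 130 mm, z up. Both ends of the upper face have a 3 mm 45 degree bevel; slid in, it lifts the foot by itself up to 6 mm (push about 5 N); needing much more, it jams or drives the needle too far. Gripped across the 50 mm, 35 mm from the end nearer the robot, the hand clears the dial.
- spacer_thin_1_mid (a point): One of two equal thin spacer plates: flat grey plastic, 130 x 50 x 5 mm, about 50 g, lying flat on the bench. The point is its centre; x along the 130 mm, z up. Both ends of the upper face have a 3 mm 45 degree bevel; slid in, it lifts the foot by itself up to 6 mm (push about 5 N); needing much more, it jams or drives the needle too far. Gripped across the 50 mm, 35 mm from the end nearer the robot, the hand clears the dial.
- spacer_thin_2_mid (a point): The other thin spacer plate: flat grey plastic, 130 x 50 x 5 mm, about 50 g, lying flat on the bench. The point is its centre; x along the 130 mm, z up. Both ends of the upper face have a 3 mm 45 degree bevel; slid in, it lifts the foot by itself up to 6 mm (push about 5 N); needing much more, it jams or drives the needle too far. Gripped across the 50 mm, 35 mm from the end nearer the robot, the hand clears the dial.
- spacer_first_mid (a point): First plate of the pack, already in the stand, flat on the working face and within 3 mm of the fence, under the foot and not touching it: same form as the others, 130 x 50 x 10 mm, about 90 g. The point is its centre; its top is 25 mm above the bench.
- white_bottle_mid (a point): Bystander: white plastic reagent bottle with a blue cap, 48 mm across, 98 mm high, standing. The point is its centre, 49 mm above the bench.
- dropper_mid (a point): Bystander: small white dropper bottle with a red cap, 33 mm across, 72 mm high, standing. The point is its centre, 36 mm above the bench.
- specimen_cup_mid (a point): Bystander: white lidded specimen cup, 65 mm across, 64 mm high, standing. The point is its centre, 32 mm above the bench.
- timer_mid (a point): Bystander: flat white lab timer, 64 x 64 x 18 mm. The point is its centre, 9 mm above the bench.
- black_marker_mid (a point): Bystander: black marker pen, 16 x 133 x 18 mm, lying. The point is its centre, 9 mm above the bench.
- red_pen_mid (a point): Bystander: red ball pen, 12 x 145 x 9 mm, lying. The point is its centre, 4.5 mm above the bench.
Mind the look-alikes: they are no part of the job. Leave any turquoise look-alike of the part that bears spacer_thin_2_mid alone.

How it is judged:
By the outcome, as a careful person would: the job done as asked, in the order asked, and still so for the second after the job is handed in, with the robot touching nothing.
It also fails if it takes over 64 s, if anything falls off the work surface, if the arm or the gripper's body presses on something with over 40 N, if the wrist force passes 120 N, or if a joint passes its speed limit or range.

ROBOT

A 6-joint arm with a two-finger parallel gripper is mounted at the origin on a cart in front of the work surface, level with it; the furniture and walls round the work are solid. World frame = base frame: x ahead of the robot, y to its left, z up, the work surface at z = 0. Lengths are in mm, angles in rad, forces in N, time in s.
With the tool pointing down it reaches from about 275 to 750 mm from the base axis. Payload 10.2 kg.
Tool frame: the origin (TCP) lies at the very end of the fingers, on their centre line; the grasp point (between the pads) lies 19 mm behind it (robot.hold_point_z is the distance from the TCP to the grasp point, in mm); z points along the fingers, y is the direction in which the jaws open and shut (so a half turn about z gives the same grasp; the last joint's range is limited). The gripper opens to 88 mm and grips with 3 to 60 N. Pads are 18 mm wide; open, the fingers measure 123 mm over their backs; the gripper's body (75 mm by 187 mm) begins 45 mm behind the grasp point.
Start: joints at [0.895, 0.313, 1.498, -0, 1.331, -0.223], TCP at [229.693, 472.094, 238.72] pointing down, gripper open.
Joint ranges: [-2.94, 2.94], [-0.97, 2.17], [0.19, 2.56], [-1.23, 4.37], [0.02, 3.11], [-2.88, 2.88]. Speed limits (rad/s): [2.39, 2.39, 3.01, 3.14, 3.14, 3.14].

INTERFACE

Orientations are given as a unit quaternion [w, x, y, z].
In Python, from cell import robot gives the robot as it stands. The module is installed in compiled form; this text tells all that it offers.
- The arm moves only by the tool step_arm, never from a script. Its argument "targets" is a list of rows, each a list of 2 entries, a list of its own where there are three numbers: the shift along the tool's x, y, z in units of 60 mm (1.0 is 60 mm), then the turn about the tool's z in units of 5 degrees (1.0 is 5 degrees). In form: [[[x, y, z], twist], ...]. A call has 1 to 20 rows; each row is the pose to reach, as a shift and turn from the pose commanded when the call began, along the tool's axes at that moment; what a row does not reach only later rows make up. A row lasts 1/8 s, in which the tool goes at most 62.5 mm and 10.7 degrees, less where a joint would pass 70% of its speed; a pose out of reach is approached as far as the arm can. A call with a gripper value outside its range is refused whole. "grip" is the opening in per cent of the stroke, from 0 (shut) to 100 (fully open), set as the call begins (left out, the last holds). The fingers move at their own pace and stop on an object; "force" is the grip in N (left out, the last holds). Time passes only in rows, so rows that repeat a pose let the fingers close. It gives the time, the measured TCP pose, the force and the opening at its end, in the units of the state.
- robot.get_state(): the state, without advancing time (a new reading comes with each control period).
- robot.read_camera(name): name is "scene" or "top" or "wrist"; returns (picture, depth): 480x640x3 uint8, red, green, blue; 480x640 float32, mm along the optical axis (not along the pixel's ray), 0 where there is no reading.
- robot.camera_params(name): a dict with "vfov" (degrees; the focal length in pixels is half the picture's height over the tangent of half this angle, whatever the lens; pixels are square), "cx", "cy" (the principal point, pixels), "rvec" (rotation vector, rad) and "tvec" (3), from world to camera coordinates, as OpenCV has them; the wrist camera has in their place "mount" (4x4, takes a point from camera to tool coordinates, whose origin is the TCP and whose axes are the flange's). Camera axes: x right, y down, z forward; pixel columns grow to the right and rows downward; lengths in mm; the calibration is good to about 2 mm. The wrist camera is an equidistant fisheye: a pixel r from the principal point sees the ray r / f radians off the axis. A picture is of the moment at which its call begins: read the wrist's pose just before it. camera_params takes no time and is no camera call.
- robot.job_done(): hands the job in, once; it reports no verdict.
The state is a dict: "t": time; "q": joint angles; "dq": joint speeds; "joint_torque": joint torques, N m; "tool_pos": TCP position; "eef_rot": TCP orientation; "contact_force": force on the tool from outside, world axes, zero at the start; "moment": the same for the moment, N m; "opening": finger opening in mm.
Only numpy, scipy, OpenCV 4.12 (cv2) and the standard library are available. Lean on these libraries where they do the work, as an engineer would, in place of code of your own. Each camera call takes 0.05 s, during which the arm holds its last target.

## Working session

There is one attempt and no reset: what is moved stays moved. The work goes in short steps, Python scripts to look and compute and a tool call to move; the robot and the scene stay as the last step left them, time stands still between calls to the robot, and variables do not carry over. Pictures are saved under pics/ and viewed, and the job is handed in when it is done.

Besides the shell and the picture viewer there is one more tool, called after "Call:" as name(argument=value, ...), one argument or row to a line, values as JSON. step_arm: Moves the arm, as the interface text tells. Its arguments: {"type":"object","properties":{"targets":{"type":"array"},"grip":{"type":"number"},"force":{"type":"number"}},"required":["targets"]}

```bash
mkdir -p pics; cat > h.py <<'E'
import numpy as np, cv2
from cell import robot
from scipy.spatial.transform import Rotation as R
def cam(n):
    p=robot.camera_params(n); f=240/np.tan(np.radians(p['vfov'])/2); return p,f
def snap(n,name):
    im,d=robot.read_camera(n); cv2.imwrite('pics/'+name+'.png',im[:,:,::-1]); np.save('pics/'+name+'.npy',d); return im,d
def ray(n,u,v):
    p,f=cam(n); Rm=R.from_rotvec(np.ravel(p['rvec'])).as_matrix(); t=np.ravel(p['tvec'])
    return Rm,t,np.array([(u-p['cx'])/f,(v-p['cy'])/f,1])
def at_z(n,u,v,z):
    Rm,t,r=ray(n,u,v); c=-Rm.T@t; d=Rm.T@r; return c+d*(z-c[2])/d[2]
def at_d(n,u,v,dep):
    Rm,t,r=ray(n,u,v); return Rm.T@(r*dep-t)
def proj(n,P):
    p,f=cam(n); Rm=R.from_rotvec(np.ravel(p['rvec'])).as_matrix(); X=Rm@np.array(P)+np.ravel(p['tvec']); return X[0]/X[2]*f+p['cx'],X[1]/X[2]*f+p['cy']
def crop(src,name,x0,y0,x1,y1,s):
    im=cv2.imread('pics/'+src+'.png')[y0:y1,x0:x1]; cv2.imwrite('pics/'+name+'.png',cv2.resize(im,None,fx=s,fy=s,interpolation=cv2.INTER_CUBIC))
def st():
    s=robot.get_state(); print({k:np.round(s[k],3).tolist() for k in ('t','q','tool_pos','eef_rot','contact_force','opening')}); return s
E
python3 - <<'E'
from h import *
st(); print(robot.hold_point_z)
for n in('scene','top'): snap(n,n+'0'); print(robot.camera_params(n))
print(robot.camera_params('wrist'))
E
```

```text
{'t': 0.0, 'q': [0.895, 0.313, 1.498, 0.0, 1.331, -0.223], 'tool_pos': [229.508, 471.914, 238.165], 'eef_rot': [-0.0, 0.224, 0.974, -0.001], 'contact_force': [0.174, 0.324, -1.056], 'opening': 88.508}
18.700000000000003
{'vfov': 50.39747884911124, 'cx': 316.328557110899, 'cy': 239.58809194677514, 'rvec': array([ 1.81571882, -0.95859748,  0.64267329]), 'tvec': array([-425.28224115,  247.66594822, 1020.90467169])}
{'vfov': 55.8605986897971, 'cx': 320.0474165367129, 'cy': 235.1226886311151, 'rvec': array([ 2.1119181 , -2.17052278,  0.16788462]), 'tvec': array([-102.11199549,  601.07037634, 1080.150101  ])}
{'vfov': 65.70646984690485, 'cx': 320.9978731460505, 'cy': 236.41775178998694, 'mount': array([[-3.92638566e-06, -9.65255299e-01, -2.61308644e-01,
         6.71111994e+01],
       [ 9.99999472e-01,  2.64744291e-04, -9.92972180e-04,
         1.15951610e+00],
       [ 1.02765163e-03, -2.61308510e-01,  9.65254788e-01,
        -1.45915626e+02],
       [ 0.00000000e+00,  0.00000000e+00,  0.00000000e+00,
         1.00000000e+00]])}
```

View pics/scene0.png

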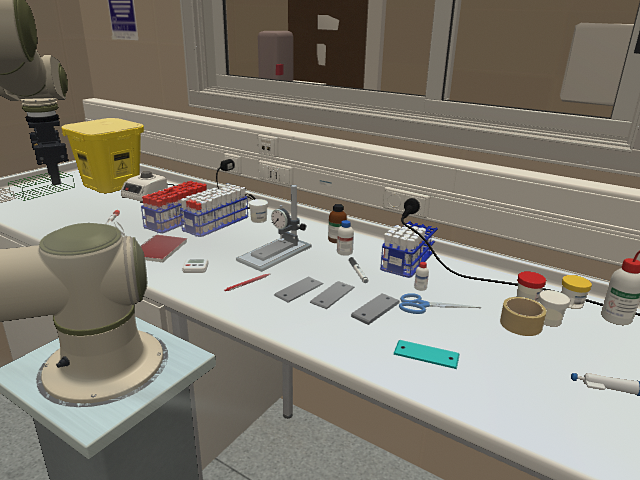

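View pics/top0.png

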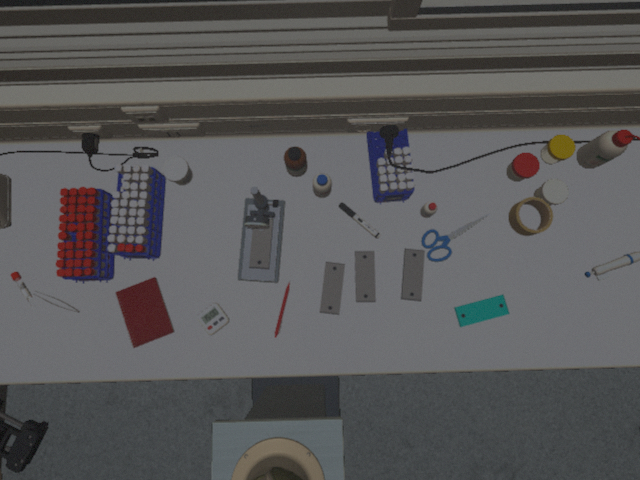

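The top view shows three grey plates, at (332,288), (365,276) and (412,274). The turquoise look-alike is at (482,310), the stand at (262,240), and the first plate lies on the stand.

```bash
python3 - <<'E'
from h import *
crop('top0','c1',310,240,430,325,6)
crop('top0','c2',225,175,315,290,5)
crop('scene0','c3',230,180,410,330,4)
d=np.load('pics/top0.npy')
im=cv2.imread('pics/top0.png')
for (u,v) in [(332,288),(365,276),(412,274),(262,262),(245,262),(348,290),(388,290)]:
    m=np.median(d[v-4:v+5,u-4:u+5]); print((u,v),at_d('top',u,v,m).round(1))
print(im[288,332],im[290,348],im[240,348])
E
```

```text
(332, 288) [ 468.1 -145.3    4.8]
(365, 276) [ 496.1 -230.2    5.5]
(412, 274) [ 497.6 -349.    10.5]
(262, 262) [537.1  29.2  25.1]
(245, 262) [539.3  73.7  14.3]
(348, 290) [ 4.621e+02 -1.860e+02 -3.000e-01]
(388, 290) [ 4.593e+02 -2.877e+02 -3.000e-01]
[79 79 82] [114 110 111] [112 111 109]
```

View pics/c1.png

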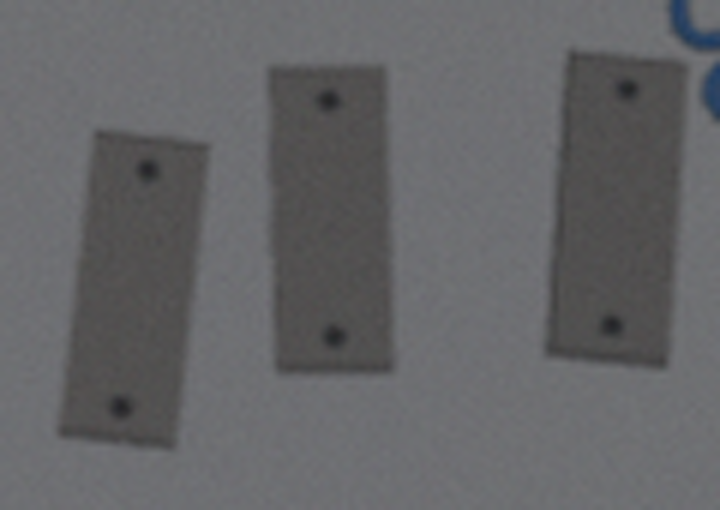

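View pics/c2.png

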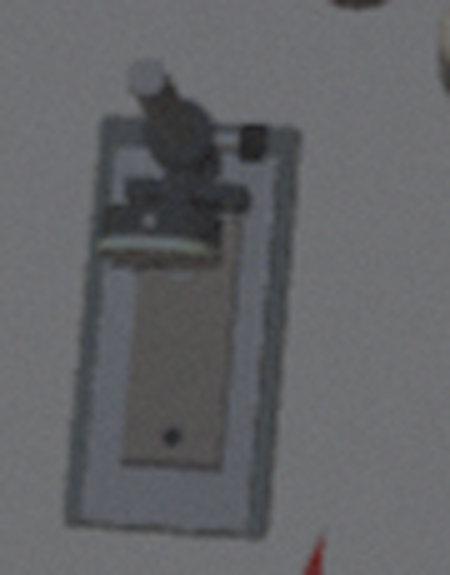

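View pics/c3.png

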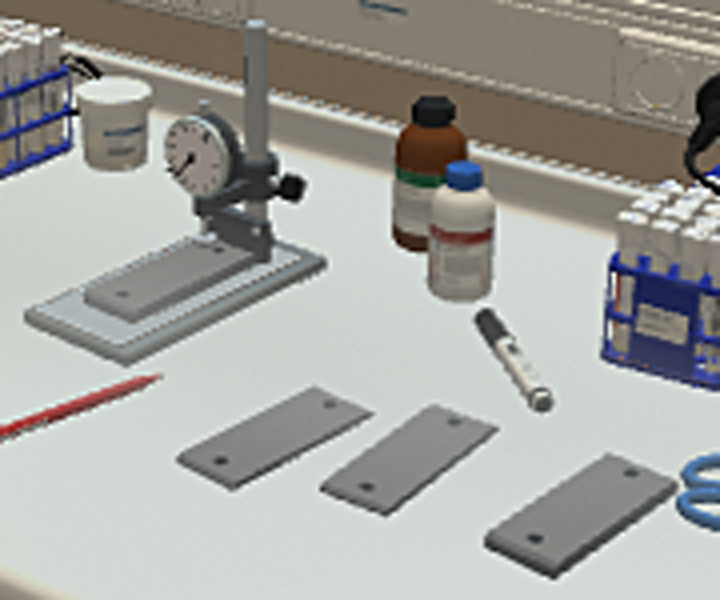

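```bash
python3 - <<'E'
from h import *
crop('scene0','c4',255,195,320,270,10)
g=cv2.imread('pics/top0.png',0).astype(float)
def hole(cx,cy):
    u,v=cx/6+310,cy/6+240
    for _ in range(3):
        a,b=int(round(u)),int(round(v)); p=g[b-4:b+5,a-4:a+5]; w=np.clip(np.median(p)-8-p,0,None)
        yy,xx=np.mgrid[b-4:b+5,a-4:a+5]; u,v=(w*xx).sum()/w.sum(),(w*yy).sum()/w.sum()
    return u,v
for n,a,b,z in [('A',(147,170),(121,406),5),('B',(328,100),(335,336),5),('C',(627,90),(611,325),10)]:
    P=[at_z('top',*hole(*q),z) for q in (a,b)]
    c=(P[0]+P[1])/2; d=P[0]-P[1]; print(n,c.round(1),'yaw',np.degrees(np.arctan2(d[1],d[0])).round(2),np.linalg.norm(d).round(1))
u,v=hole((172/5+225-310)*6,(436/5+175-240)*6); print('first front hole',at_z('top',u,v,25))
# stand edges from depth
d=np.load('pics/top0.npy'); p,f=cam('top')
vv,uu=np.mgrid[0:480,0:640]; Rm,t,_=ray('top',0,0)
X=(np.stack([(uu-p['cx'])/f*d,(vv-p['cy'])/f*d,d],-1)-t)@Rm
np.save('pics/X.npy',X)
for lo,hi in((8,20),(20,30)):
    m=((X[...,2]>lo)&(X[...,2]<hi)&(uu>230)&(uu<290)&(vv>215)&(vv<290)).astype(np.uint8)
    print('z',np.median(X[...,2][m>0]))
    L=[];Rr=[];
    for r in range(232,276,1):
        c=np.where(m[r])[0]
        if len(c)<10: continue
        L.append((c[0]-.5,r));Rr.append((c[-1]+.5,r))
    zz=15 if lo<10 else 25
    for S in(L,Rr):
        Q=np.array([at_z('top',*s,zz) for s in S])[:,:2]
        vx,vy,x0,y0=cv2.fitLine(Q.astype(np.float32),cv2.DIST_HUBER,0,.01,.01).ravel()
        print('yaw',np.degrees(np.arctan(vy/vx)),'y at x=500,600',y0+(500-x0)*vy/vx,y0+(600-x0)*vy/vx, 'xmin',Q[:,0].min())
    cols=[c for c in range(242,276)] if lo<10 else range(251,268)
    B=[(c,np.where(m[:,c])[0][-1]+.5) for c in cols if m[:,c].any()]
    Q=np.array([at_z('top',*s,zz) for s in B])[:,:2]
    vx,vy,x0,y0=cv2.fitLine(Q.astype(np.float32),cv2.DIST_HUBER,0,.01,.01).ravel()
    print('front: x at y=0,60',x0+(0-y0)*vx/vy,x0+(60-y0)*vx/vy)
E
```

```text
A [ 469.2 -145.2    5. ] yaw -8.4 100.3
B [ 496.6 -229.7    5. ] yaw -1.07 100.1
C [ 497.6 -351.1   10. ] yaw -7.19 100.3
first front hole [537.484774    36.84873682  25.        ]
z 14.036927584568854
yaw -5.174101 y at x=500,600 91.99305 82.93791 xmin 506.82228254124044
yaw -4.8251085 y at x=500,600 -11.935728 -20.377096 xmin 503.9894953239738
front: x at y=0,60 485.3772 491.1085
z 24.738644398739176
yaw -5.0489774 y at x=500,600 64.06266 55.22765 xmin 522.5447431627958
yaw -5.570468 y at x=500,600 13.665115 3.9120646 xmin 521.5145861589153
front: x at y=0,60 518.56714 522.39264
```

View pics/c4.png

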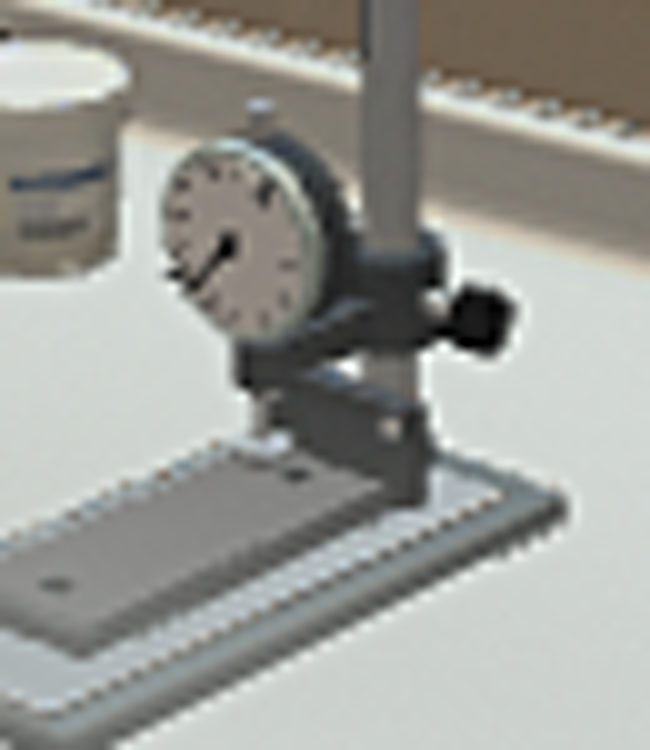

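```bash
python3 - <<'E'
from h import *
for x,y in((624,29),(627,29)):
  for z in (15,25,28,32,36,39): 
    u,v=proj('scene',(x,y,z)); print(x,z,round((u-255+.5)*10),round((v-195+.5)*10))
d=np.load('pics/scene0.npy')
for (a,b) in[(265,400),(265,420),(265,440),(265,452),(265,462),(280,440),(250,440)]:
    u,v=a/10+255-.5,b/10+195-.5; print(a,b,at_d('scene',u,v,d[int(round(v)),int(round(u))]).round(1))
# hole of first plate back at crop (297,475), front (55,585)
for a,b in((297,475),(55,585)): print(at_z('scene',a/10+254.5,b/10+194.5,25).round(1))
# dial
for (a,b) in[(225,245),(205,170),(240,330),(180,220),(300,260)]:
    u,v=a/10+255-.5,b/10+195-.5; print('dial',a,b,at_d('scene',u,v,d[int(round(v)),int(round(u))]).round(1))
E
```

```text
624 15 269 517
624 25 268 486
624 28 268 477
624 32 268 464
624 36 268 452
624 39 268 443
627 15 275 513
627 25 274 483
627 28 274 473
627 32 274 461
627 36 274 449
627 39 274 439
265 400 [620.1  26.8  54.6]
265 420 [620.2  27.   48.2]
265 440 [626.1  31.6  38.4]
265 452 [619.4  26.5  38.4]
265 462 [617.7  25.3  36.1]
280 440 [632.3  30.8  36.4]
250 440 [622.2  34.2  39.2]
[635.2  26.9  25. ]
[535.6  37.1  25. ]
dial 225 245 [610.7  33.4 104.7]
dial 205 170 [618.8  46.6 122.2]
dial 240 330 [618.4  34.4  75.4]
dial 180 220 [618.6  55.9 104.6]
dial 300 260 [612.1   7.6 105.8]
```

Three grey plates could be taken for the thick one:

| Plate | Pixel in top view | Measured height | Verdict |
|---|---|---|---|
| A | (332,288) | 4.8 mm | thin |
| B | (365,276) | 5.5 mm | thin |
| C | (412,274) | 10.5 mm | thick |
| Turquoise | (482,310) | – | look-alike, leave alone |

The foot hangs about 17–20 mm above the working face, so I'll start with the thick plate C. The crop c1/c3 confirms it as the thicker one.

```bash
cat >> h.py <<'E'
def go(x,y,z,yaw):
    """yaw = plate x-axis yaw deg; tool x points opposite"""
    s=st(); q=np.array(s['eef_rot']); Rm=R.from_quat([q[1],q[2],q[3],q[0]]).as_matrix()
    sh=Rm.T@(np.array([x,y,z])-s['tool_pos'])/60
    cy=np.degrees(np.arctan2(Rm[1,0],Rm[0,0])); tw=-((yaw+180-cy+180)%360-180)/5
    print('shift',sh.round(4).tolist(),'twist',round(tw,3))
def along(x0,y0,yaw,a,b=0):
    c,s=np.cos(np.radians(yaw)),np.sin(np.radians(yaw)); return x0+a*c-b*s,y0+a*s+b*c
E
python3 - <<'E'
from h import *
x,y=along(497.6,-351.1,-7.2,-30); print(x,y); go(x,y,110,-7.2)
E
```

```text
467.8365589605657 -347.34000299307087
{'t': 0.1, 'q': [0.895, 0.313, 1.498, -0.0, 1.331, -0.223], 'tool_pos': [229.571, 471.917, 238.225], 'eef_rot': [-0.0, 0.224, 0.974, -0.001], 'contact_force': [0.361, -0.152, -0.173], 'opening': 87.697}
shift [-9.5448, -10.5387, 2.1466] twist -3.749
```

Call:
step_arm(
  targets=[
    [[-9.545,-10.539,2.147],-3.75],
    [[-9.545,-10.539,2.147],-3.75],
    [[-9.545,-10.539,2.147],-3.75],
    [[-9.545,-10.539,2.147],-3.75],
    [[-9.545,-10.539,2.147],-3.75],
    [[-9.545,-10.539,2.147],-3.75],
    [[-9.545,-10.539,2.147],-3.75],
    [[-9.545,-10.539,2.147],-3.75],
    [[-9.545,-10.539,2.147],-3.75],
    [[-9.545,-10.539,2.147],-3.75],
    [[-9.545,-10.539,2.147],-3.75],
    [[-9.545,-10.539,2.147],-3.75],
    [[-9.545,-10.539,2.147],-3.75],
    [[-9.545,-10.539,2.147],-3.75],
    [[-9.545,-10.539,2.147],-3.75],
    [[-9.545,-10.539,2.147],-3.75],
    [[-9.545,-10.539,2.147],-3.75],
  ],
  grip=75,
)

```text
t: 2.22
tool_pos: [468.1, -346.0, 110.3]
eef_rot: [0.0, 0.062, 0.998, -0.0]
contact_force: [0.1, -0.8, -0.2]
opening: 66.7
```

```bash
python3 - <<'E'
from h import *
x,y=along(497.6,-351.1,-7.2,-30); go(x,y,110,-7.2); snap('wrist','w1')
E
```

```text
{'t': 2.225, 'q': [-0.838, 0.561, 1.48, 0.0, 1.101, -2.284], 'tool_pos': [468.087, -345.96, 110.349], 'eef_rot': [0.0, 0.062, 0.998, -0.0], 'contact_force': [0.147, -0.797, -0.152], 'opening': 66.734}
shift [0.0013, -0.0233, 0.0058] twist 0.014
```

View pics/w1.png

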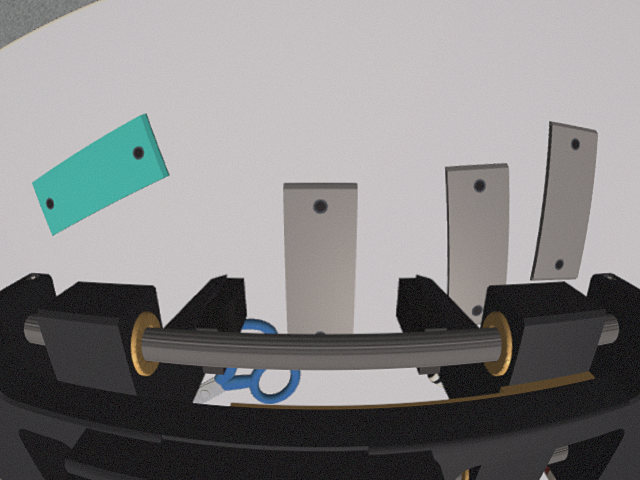

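```bash
cat >> h.py <<'E'
def wz(u,v,z,pos,q):
    p=robot.camera_params('wrist'); f=240/np.tan(np.radians(p['vfov'])/2); M=p['mount']
    a,b=u-p['cx'],v-p['cy']; r=np.hypot(a,b); th=r/f
    d=np.array([np.sin(th)*a/r,np.sin(th)*b/r,np.cos(th)])
    Rm=R.from_quat([q[1],q[2],q[3],q[0]]).as_matrix()
    o=Rm@M[:3,3]+pos; d=Rm@M[:3,:3]@d
    return o+d*(z-o[2])/d[2]
E
python3 - <<'E'
from h import *
s=robot.get_state()
print(wz(320,206,10,s['tool_pos'],s['eef_rot']).round(1),along(497.6,-351.1,-7.2,-50))
print(wz(479.5,185.5,5,s['tool_pos'],s['eef_rot']).round(1),along(496.6,-229.7,-1.07,-50))
print(wz(284,186,10,s['tool_pos'],s['eef_rot']).round(1),wz(357,186,10,s['tool_pos'],s['eef_rot']).round(1))
x,y=along(497.6,-351.1,-7.2,-30); go(x,y,3,-7.2)
E
```

```text
[ 447.  -343.2   10. ] (np.float64(447.99426493427615), np.float64(-344.8333383217848))
[ 445.9 -227.     5. ] (np.float64(446.60871865870274), np.float64(-228.76630312453122))
[ 430.5 -365.4   10. ] [ 436.5 -317.    10. ]
{'t': 2.275, 'q': [-0.838, 0.561, 1.479, 0.0, 1.101, -2.284], 'tool_pos': [468.141, -346.096, 110.446], 'eef_rot': [0.0, 0.062, 0.998, -0.0], 'contact_force': [-0.145, 0.947, 1.166], 'opening': 66.053}
shift [0.003, -0.0208, 1.7908] twist 0.014
```

Call:
step_arm(
  targets=[
    [[0.01,0.0,0.8],0],
    [[0.01,0.0,1.5],0],
    [[0.01,0.0,1.79],0],
    [[0.01,0.0,1.79],0],
  ],
)

```text
t: 2.78
tool_pos: [467.8, -346.8, 2.8]
eef_rot: [0.0, 0.062, 0.998, -0.0]
contact_force: [0.4, 0.4, 0.6]
opening: 66.1
```

Call:
step_arm(
  targets=[
    [[0,0,0],0],
    [[0,0,0],0],
    [[0,0,0],0],
    [[0,0,0],0],
    [[0,0,0],0],
  ],
  grip=45,
  force=30,
)

```text
t: 3.4
tool_pos: [467.8, -347.2, 3.4]
eef_rot: [0.001, 0.063, 0.998, -0.0]
contact_force: [-0.7, 0.9, 6.5]
opening: 49.4
```

```bash
python3 - <<'E'
from h import *
O=(588.8,32.5);yw=-5.2
x,y=along(*O,yw,-88); go(x,y,60,yw); go(x,y,29.5,yw)
E
```

```text
{'t': 3.4, 'q': [-0.84, 0.714, 1.542, 0.0, 0.884, -2.285], 'tool_pos': [467.814, -347.231, 3.434], 'eef_rot': [0.001, 0.063, 0.998, -0.0], 'contact_force': [-0.678, 0.94, 6.508], 'opening': 49.377}
shift [0.2563, 6.4798, -0.948] twist -0.398
{'t': 3.4, 'q': [-0.84, 0.714, 1.542, 0.0, 0.884, -2.285], 'tool_pos': [467.814, -347.231, 3.434], 'eef_rot': [0.001, 0.063, 0.998, -0.0], 'contact_force': [-0.678, 0.94, 6.508], 'opening': 49.377}
shift [0.2569, 6.4802, -0.4397] twist -0.398
```

Call:
step_arm(
  targets=[
    [[0,0,-0.5],0],
    [[0,0,-0.95],0],
    [[0.04,1,-0.95],-0.1],
    [[0.08,2,-0.95],-0.2],
    [[0.12,3,-0.95],-0.3],
    [[0.16,4,-0.95],-0.4],
    [[0.2,5,-0.95],-0.4],
    [[0.24,6,-0.95],-0.4],
    [[0.256,6.48,-0.95],-0.4],
    [[0.256,6.48,-0.95],-0.4],
    [[0.256,6.48,-0.95],-0.4],
  ],
)

```text
t: 4.78
tool_pos: [500.9, 39.9, 59.5]
eef_rot: [-0.0, 0.045, 0.999, -0.0]
contact_force: [-0.6, -1.1, -1.1]
opening: 49.4
```

```bash
python3 - <<'E'
from h import *
O=(588.8,32.5);yw=-5.2
x,y=along(*O,yw,-88); go(x,y,30.5,yw)
snap('wrist','w2');snap('top','top2')
crop('top2','c5',200,170,340,290,5)
E
```

```text
{'t': 4.775, 'q': [-0.154, 0.488, 1.768, -0.0, 0.886, -1.634], 'tool_pos': [500.882, 39.931, 59.5], 'eef_rot': [-0.0, 0.045, 0.999, -0.0], 'contact_force': [-0.579, -1.066, -1.118], 'opening': 49.438}
shift [-0.0039, 0.0096, 0.4833] twist -0.003
```

View pics/w2.png

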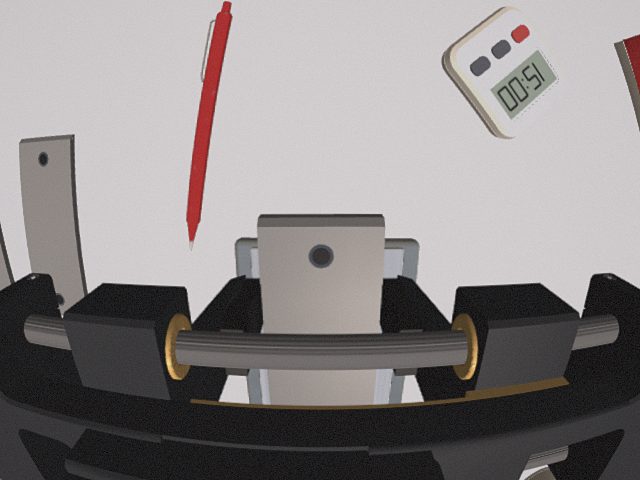

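View pics/c5.png

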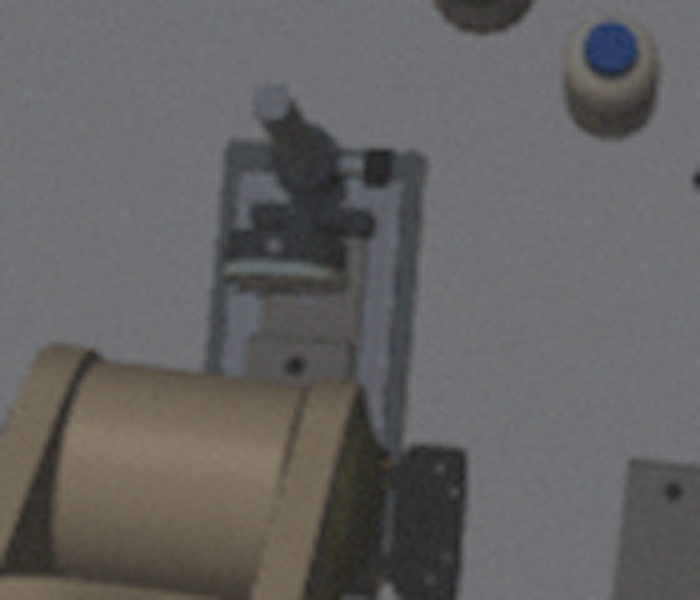

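```bash
python3 - <<'E'
from h import *
s=robot.get_state();T=s['tool_pos'];q=s['eef_rot'];O=(588.8,32.5);yw=-5.2
c,sn=np.cos(np.radians(yw)),np.sin(np.radians(yw))
def S(P): d=np.array(P[:2])-O; return (d[0]*c+d[1]*sn).round(1),(-d[0]*sn+d[1]*c).round(1)
print('TCP',S(T))
for n,u,v,z in[('baseL',237,243,13),('baseR',418,243,13),('hole',321,256,66.5),('pl',258,220,64),('pr',384,220,64)]: print(n,S(wz(u,v,z,T,q)))
# edges at same row of base sides behind fingers
for n,u,v,z in[('bl',250,385,15),('br',402,385,15),('1l',265,385,25),('1r',377,385,25)]: print(n,S(wz(u,v,z,T,q)))
u,v=(294)/5+200-.4,(366)/5+170-.4; print('top front hole held',S(at_z('top',u,v,66.5)))
crop('w2','c6',220,190,430,410,3.5)
E
```

```text
TCP (np.float64(-88.2), np.float64(-0.9))
baseL (np.float64(-99.1), np.float64(-46.0))
baseR (np.float64(-99.0), np.float64(53.5))
hole (np.float64(-109.3), np.float64(0.1))
pl (np.float64(-123.3), np.float64(-24.6))
pr (np.float64(-123.3), np.float64(24.9))
bl (np.float64(-4.4), np.float64(-45.7))
br (np.float64(-4.0), np.float64(52.2))
1l (np.float64(-12.9), np.float64(-34.0))
1r (np.float64(-12.9), np.float64(33.9))
top front hole held (np.float64(-8.6), np.float64(-1.0))
```

View pics/c6.png

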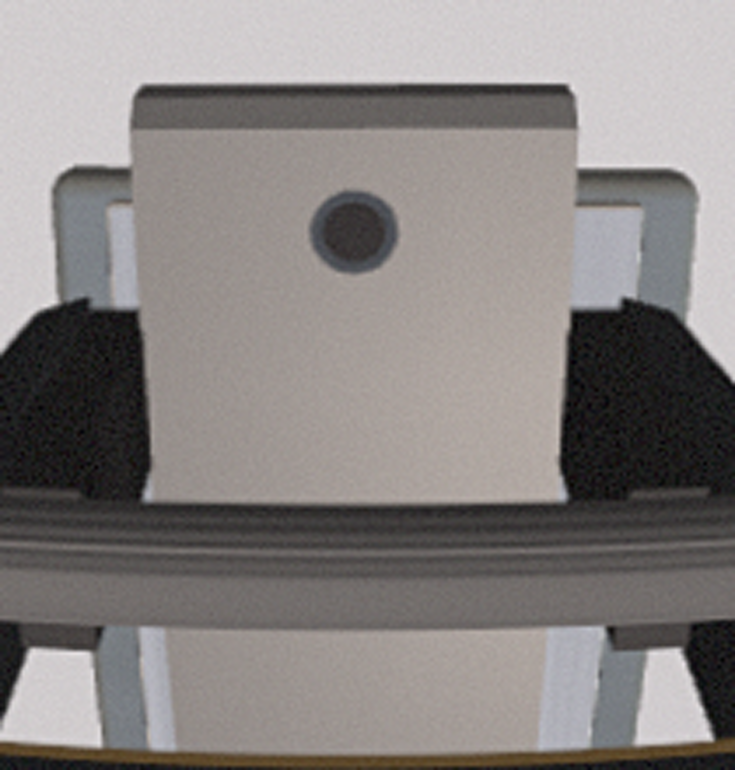

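Call:
step_arm(
  targets=[
    [[0,0.02,0.25],0],
    [[0,0.02,0.42],0],
    [[0,0.02,0.48],0],
    [[0,0.02,0.48],0],
  ],
)

```text
t: 5.38
tool_pos: [500.9, 41.8, 30.4]
eef_rot: [-0.0, 0.045, 0.999, 0.0]
contact_force: [-0.8, -0.6, -1.5]
opening: 49.8
```

```bash
python3 - <<'E'
from h import *
O=(588.8,32.5);yw=-5.2
x,y=along(*O,yw,-60); go(x,y,29.5,yw)
snap('wrist','w3');snap('scene','sc3')
crop('w3','c7',220,190,430,410,3.5)
crop('sc3','c8',230,190,330,280,7)
E
```

```text
{'t': 5.375, 'q': [-0.15, 0.539, 1.783, 0.0, 0.82, -1.63], 'tool_pos': [500.915, 41.817, 30.37], 'eef_rot': [-0.0, 0.045, 0.999, 0.0], 'contact_force': [-0.812, -0.594, -1.472], 'opening': 49.779}
shift [-0.4728, -0.0219, 0.0142] twist 0.0
```

View pics/c7.png

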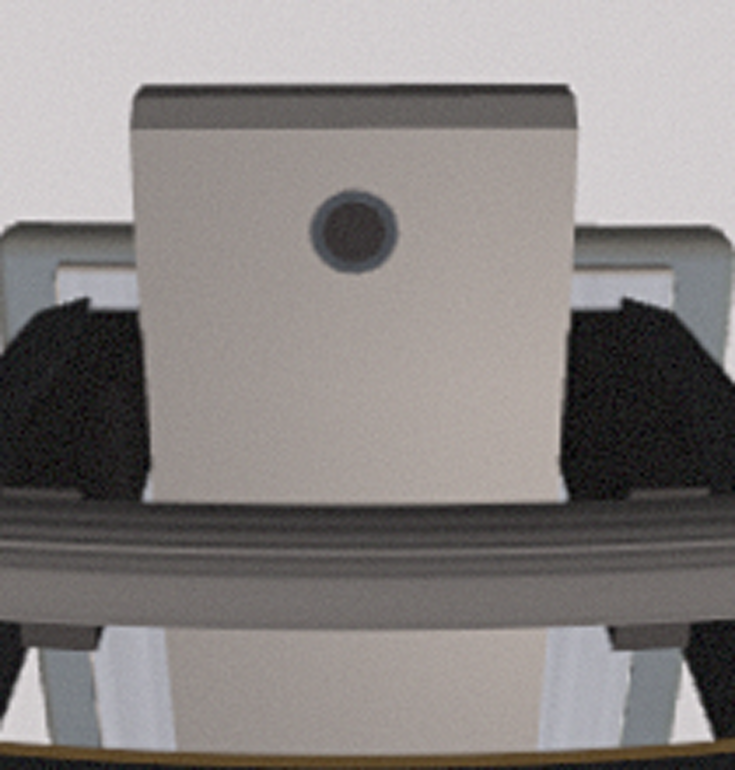

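View pics/c8.png

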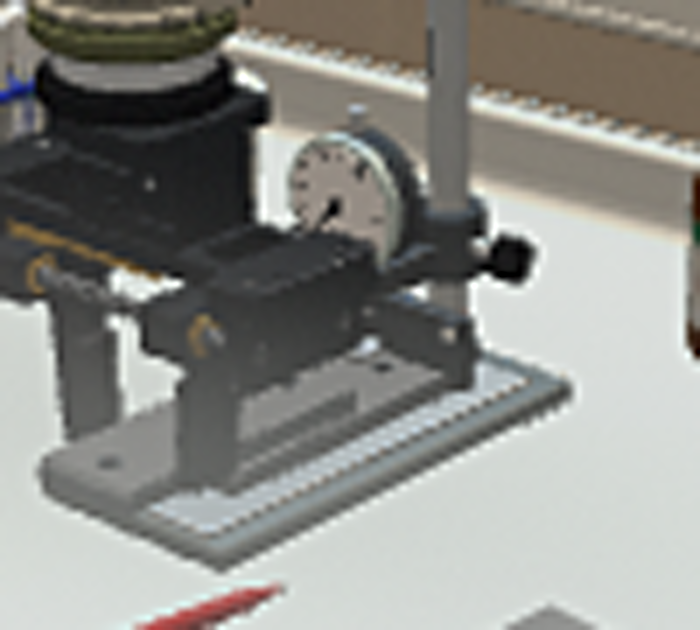

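```bash
python3 - <<'E'
from h import *
snap('top','top4'); crop('top4','c9',235,195,295,265,10)
E
```

```text
(no output)
```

View pics/c9.png

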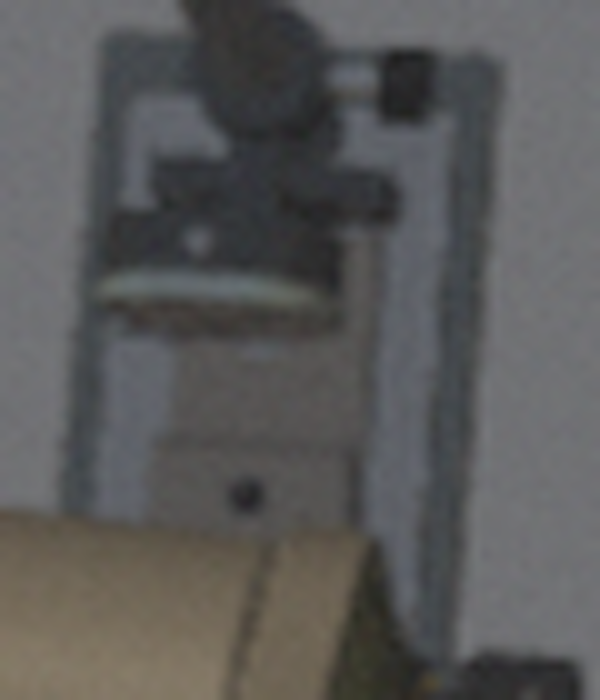

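```bash
python3 - <<'E'
from h import *
O=(588.8,32.5);yw=-5.2
c,sn=np.cos(np.radians(yw)),np.sin(np.radians(yw))
def S(P): d=np.array(P[:2])-O; return (d[0]*c+d[1]*sn).round(1),(-d[0]*sn+d[1]*c).round(1)
print('TCP',S(robot.get_state()['tool_pos']))
for n,a,b,z in[('faceL',102,480,15),('faceR',428,480,15),('faceL',113,380,15),('faceR',436,380,15),('1L',174,380,25),('1R',369,380,25),('heldL',148,490,37.4),('heldR',348,490,37.4),('hole',246,493,37.4),('fenceL',155,175,47),('fenceR',398,190,47)]:
    print(n,S(at_z('top',a/10+234.55,b/10+194.55,z)))
E
```

```text
TCP (np.float64(-88.1), np.float64(1.4))
faceL (np.float64(-3.5), np.float64(41.4))
faceR (np.float64(1.8), np.float64(-41.6))
faceL (np.float64(22.5), np.float64(40.9))
faceR (np.float64(27.7), np.float64(-41.7))
1L (np.float64(21.9), np.float64(23.7))
1R (np.float64(25.1), np.float64(-25.7))
heldL (np.float64(-8.2), np.float64(25.8))
heldR (np.float64(-5.0), np.float64(-24.2))
hole (np.float64(-7.4), np.float64(1.2))
fenceL (np.float64(70.2), np.float64(29.4))
fenceR (np.float64(70.2), np.float64(-31.8))
```

```bash
python3 - <<'E'
from h import *
O=(588.8,32.5);yw=-5.6
for a in(-88,-60,-35,-30,-24): x,y=along(*O,yw,a); print(a);go(x,y,29.2,yw)
E
```

```text
-88
{'t': 5.525, 'q': [-0.15, 0.538, 1.783, 0.0, 0.821, -1.63], 'tool_pos': [501.181, 41.851, 30.934], 'eef_rot': [0.0, 0.045, 0.999, -0.0], 'contact_force': [0.1, 0.168, -0.337], 'opening': 49.505}
shift [-0.0018, -0.0126, 0.0289] twist 0.082
-60
{'t': 5.525, 'q': [-0.15, 0.538, 1.783, 0.0, 0.821, -1.63], 'tool_pos': [501.181, 41.851, 30.934], 'eef_rot': [0.0, 0.045, 0.999, -0.0], 'contact_force': [0.1, 0.168, -0.337], 'opening': 49.505}
shift [-0.4684, -0.016, 0.0291] twist 0.082
-35
{'t': 5.525, 'q': [-0.15, 0.538, 1.783, 0.0, 0.821, -1.63], 'tool_pos': [501.181, 41.851, 30.934], 'eef_rot': [0.0, 0.045, 0.999, -0.0], 'contact_force': [0.1, 0.168, -0.337], 'opening': 49.505}
shift [-0.8851, -0.0189, 0.0294] twist 0.082
-30
{'t': 5.525, 'q': [-0.15, 0.538, 1.783, 0.0, 0.821, -1.63], 'tool_pos': [501.181, 41.851, 30.934], 'eef_rot': [0.0, 0.045, 0.999, -0.0], 'contact_force': [0.1, 0.168, -0.337], 'opening': 49.505}
shift [-0.9684, -0.0195, 0.0294] twist 0.082
-24
{'t': 5.525, 'q': [-0.15, 0.538, 1.783, 0.0, 0.821, -1.63], 'tool_pos': [501.181, 41.851, 30.934], 'eef_rot': [0.0, 0.045, 0.999, -0.0], 'contact_force': [0.1, 0.168, -0.337], 'opening': 49.505}
shift [-1.0684, -0.0203, 0.0295] twist 0.082
```

Call:
step_arm(
  targets=[
    [[0,-0.013,0.025],0.08],
    [[-0.15,-0.014,0.025],0.08],
    [[-0.3,-0.015,0.025],0.08],
    [[-0.36,-0.015,0.025],0.08],
    [[-0.42,-0.016,0.025],0.08],
    [[-0.48,-0.016,0.025],0.08],
    [[-0.54,-0.016,0.025],0.08],
    [[-0.54,-0.016,0.025],0.08],
  ],
)

```text
t: 6.52
tool_pos: [533.8, 37.9, 29.3]
eef_rot: [0.001, 0.049, 0.999, -0.0]
contact_force: [1.0, -0.0, -1.4]
opening: 49.4
```

```bash
python3 - <<'E'
from h import *
st(); snap('scene','sc5'); crop('sc5','c10',250,190,330,260,8)
E
```

```text
{'t': 6.525, 'q': [-0.148, 0.593, 1.685, 0.0, 0.862, -1.621], 'tool_pos': [533.825, 37.914, 29.336], 'eef_rot': [0.001, 0.049, 0.999, -0.0], 'contact_force': [1.012, -0.036, -1.439], 'opening': 49.354}
```

View pics/c10.png

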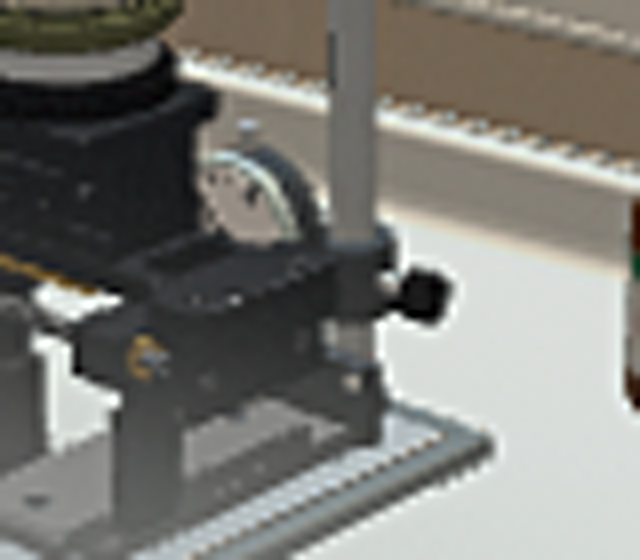

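Call:
step_arm(
  targets=[
    [[-0.06,0,0],0],
    [[-0.12,0,0],0],
    [[-0.18,0,0],0],
    [[-0.24,0,0],0],
    [[-0.3,0,0],0],
    [[-0.34,0,0],0],
    [[-0.34,0,0],0],
  ],
)

```text
t: 7.45
tool_pos: [554.0, 35.9, 29.3]
eef_rot: [0.001, 0.049, 0.999, -0.0]
contact_force: [0.9, -0.0, -1.1]
opening: 49.5
```

Call:
step_arm(
  targets=[
    [[-0.02,0,0],0],
    [[-0.04,0,0],0],
    [[-0.04,0,0],0],
  ],
)

```text
t: 7.82
tool_pos: [555.9, 35.7, 29.2]
eef_rot: [0.0, 0.049, 0.999, -0.0]
contact_force: [-0.8, 0.5, -0.6]
opening: 49.7
```

Call:
step_arm(
  targets=[
    [[-0.02,0,0],0],
    [[-0.04,0,0],0],
    [[-0.05,0,0],0],
    [[-0.05,0,0],0],
  ],
)

```text
t: 8.32
tool_pos: [559.0, 35.4, 29.2]
eef_rot: [0.0, 0.049, 0.999, -0.0]
contact_force: [-0.6, 1.0, -3.7]
opening: 50.0
```

Call:
step_arm(
  targets=[
    [[-0.02,0,0],0],
    [[-0.04,0,0],0],
    [[-0.04,0,0],0],
  ],
)

```text
t: 8.7
tool_pos: [560.3, 35.4, 28.8]
eef_rot: [-0.001, 0.049, 0.999, 0.0]
contact_force: [-5.8, -0.3, -1.6]
opening: 49.4
```

```bash
python3 - <<'E'
from h import *
st(); snap('wrist','w5'); snap('scene','sc6'); crop('sc6','c11',250,190,330,260,8);crop('w5','c12',220,190,430,410,3.5)
E
```

```text
{'t': 8.7, 'q': [-0.146, 0.64, 1.599, -0.0, 0.906, -1.619], 'tool_pos': [560.259, 35.436, 28.796], 'eef_rot': [-0.001, 0.049, 0.999, 0.0], 'contact_force': [-5.787, -0.328, -1.632], 'opening': 49.416}
```

View pics/c11.png

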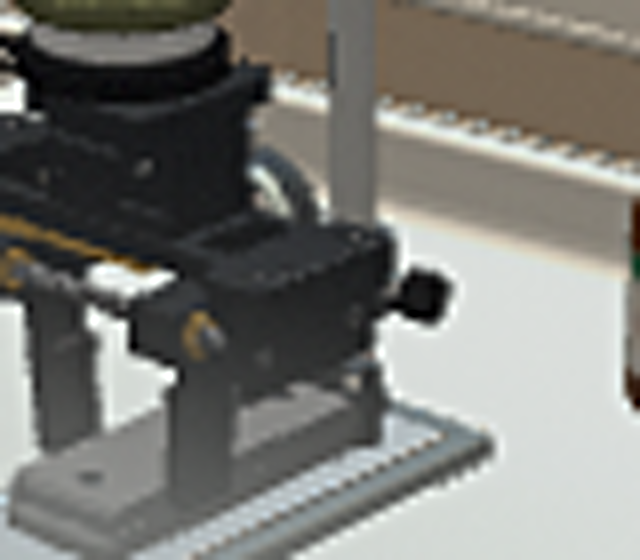

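View pics/c12.png

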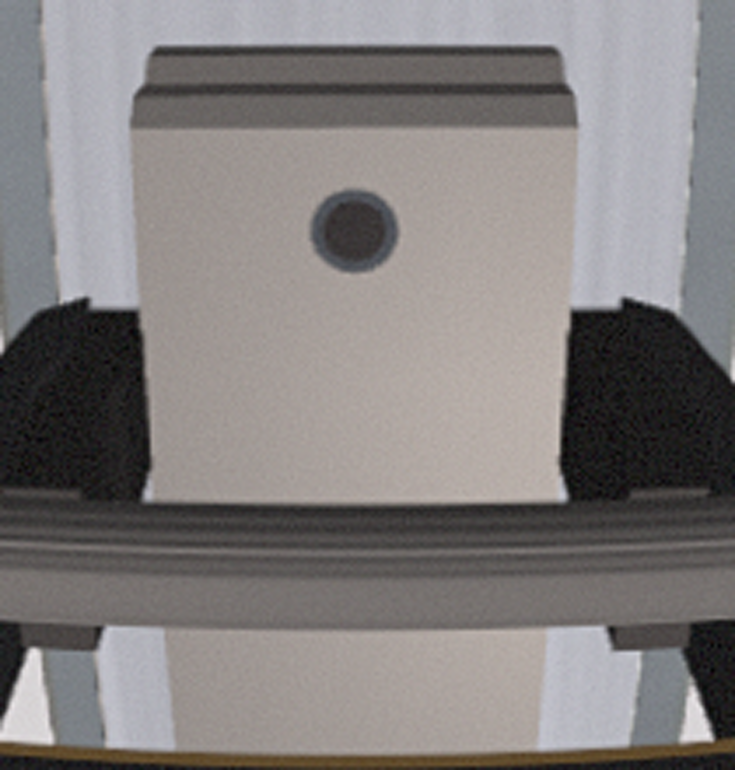

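Call:
step_arm(
  targets=[
    [[0.01,0.013,0.01],0],
    [[0.01,0.013,0.01],0],
  ],
)

```text
t: 9.05
tool_pos: [560.3, 35.7, 28.5]
eef_rot: [-0.001, 0.049, 0.999, -0.0]
contact_force: [-4.5, -2.3, -0.5]
opening: 49.1
```

Call:
step_arm(
  targets=[
    [[0,0,0],0],
    [[0,0,0],0],
    [[0,0,0],0],
  ],
  grip=70,
)

```text
t: 9.43
tool_pos: [561.1, 36.0, 28.8]
eef_rot: [0.0, 0.049, 0.999, -0.0]
contact_force: [-0.3, 1.0, 0.6]
opening: 61.8
```

Call:
step_arm(
  targets=[
    [[0.2,0,-0.4],0],
    [[0.6,0,-0.7],0],
    [[1.2,0,-0.9],0],
    [[1.8,0,-1.0],0],
    [[1.8,0,-1.0],0],
    [[1.8,0,-1.0],0],
  ],
)

```text
t: 10.18
tool_pos: [454.2, 46.4, 88.9]
eef_rot: [0.001, 0.049, 0.999, -0.0]
contact_force: [0.1, -0.3, -0.7]
opening: 61.2
```

```bash
python3 - <<'E'
from h import *
st(); snap('wrist','w6'); snap('scene','sc7'); snap('top','top7'); crop('sc7','c13',250,190,320,270,9);crop('top7','c14',235,195,295,285,8)
E
```

```text
{'t': 10.175, 'q': [-0.156, 0.355, 1.881, 0.0, 0.904, -1.629], 'tool_pos': [454.221, 46.417, 88.883], 'eef_rot': [0.001, 0.049, 0.999, -0.0], 'contact_force': [0.118, -0.311, -0.744], 'opening': 61.204}
```

View pics/c13.png

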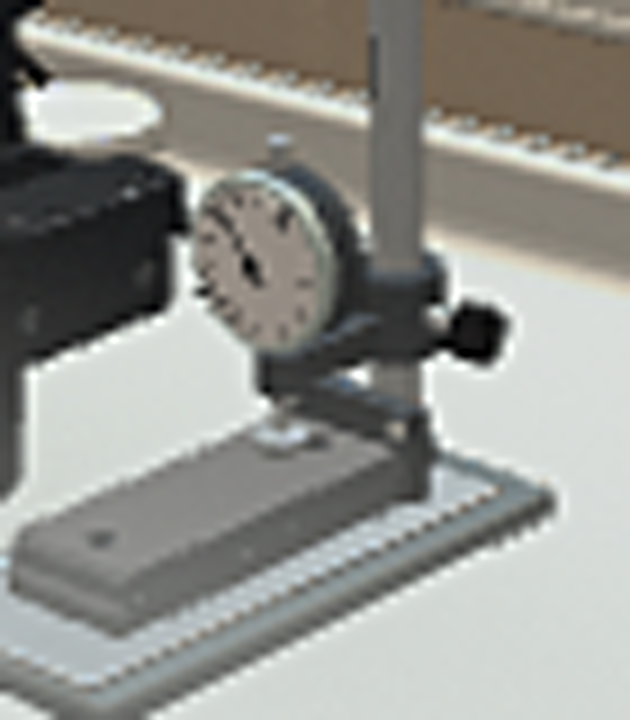

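View pics/c14.png

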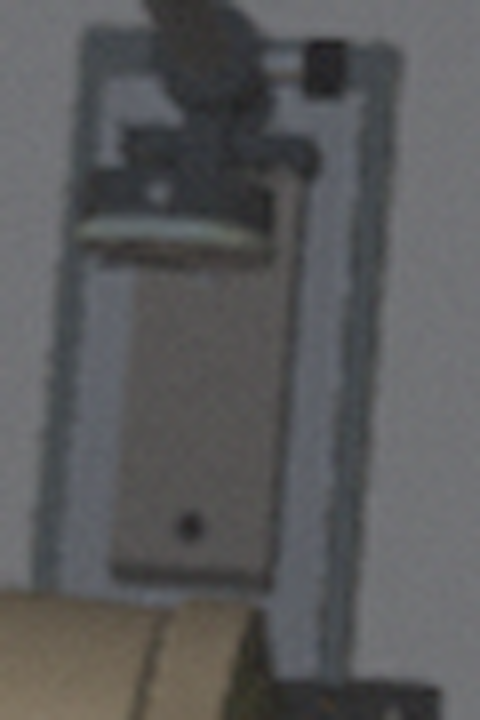

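View pics/w6.png

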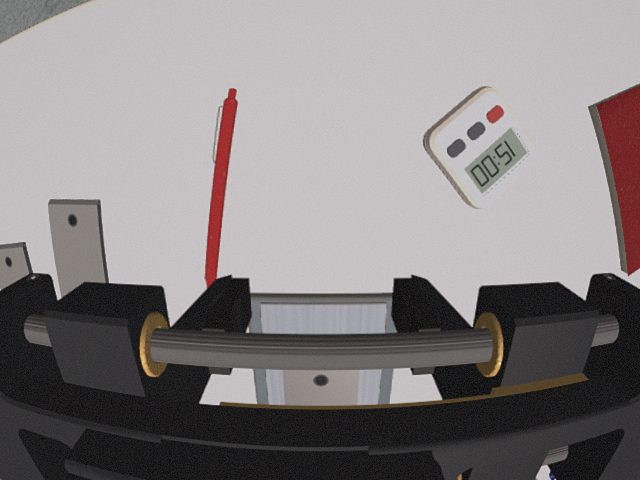

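The needle now points to upper left at c13 (215,210), roughly a quarter turn clockwise from its rest. It stands between the limit hands at (200,290) and (285,215). Next I'll check that the plate is centred and square.

```bash
python3 - <<'E'
from h import *
O=(590.3,32.35);yw=-5.6
c,sn=np.cos(np.radians(yw)),np.sin(np.radians(yw))
def S(P): d=np.array(P[:2])-O; return (d[0]*c+d[1]*sn).round(1),(-d[0]*sn+d[1]*c).round(1)
g=cv2.imread('pics/top7.png',0).astype(float)
b=np.round(cv2.GaussianBlur(g,(1,3),0))
for r in (235,240,245,250,255,260):
    print(r,b[r,236:286].astype(int).tolist())
u,v=189/8+234.55,526/8+194.55
print('hole',S(at_z('top',u,v,35)))
s=robot.get_state(); q=s['eef_rot'];T=s['tool_pos']
crop('w6','c15',240,280,410,410,4.5)
print('whole',S(wz(320.5,380,35,T,q)),'face front L,R',S(wz(260,303,15,T,q)),S(wz(388,303,15,T,q)))
E
```

```text
235 [113, 111, 116, 112, 113, 98, 77, 73, 74, 88, 100, 98, 98, 100, 98, 92, 85, 82, 84, 83, 81, 83, 84, 86, 85, 85, 84, 83, 82, 84, 84, 81, 84, 84, 78, 65, 82, 96, 96, 96, 99, 88, 73, 72, 72, 68, 92, 111, 113, 113]
240 [112, 113, 112, 113, 105, 87, 71, 72, 81, 96, 100, 98, 98, 99, 94, 87, 82, 83, 84, 84, 83, 84, 83, 84, 83, 84, 83, 83, 84, 84, 84, 82, 83, 84, 70, 72, 92, 97, 96, 95, 100, 86, 68, 72, 71, 76, 96, 112, 111, 112]
245 [112, 112, 113, 113, 101, 80, 72, 73, 86, 98, 98, 98, 97, 97, 90, 84, 85, 82, 83, 84, 84, 83, 81, 83, 83, 84, 84, 82, 83, 85, 84, 82, 82, 76, 65, 77, 96, 95, 94, 97, 92, 79, 71, 73, 68, 86, 110, 113, 112, 113]
250 [111, 113, 112, 104, 86, 73, 74, 80, 95, 98, 95, 96, 97, 92, 85, 82, 83, 82, 82, 82, 82, 82, 82, 82, 84, 85, 83, 83, 84, 82, 84, 82, 84, 71, 68, 88, 96, 95, 95, 98, 86, 69, 72, 72, 70, 90, 111, 112, 111, 113]
255 [112, 112, 112, 101, 78, 73, 74, 87, 97, 96, 96, 98, 96, 89, 83, 81, 82, 82, 81, 80, 82, 83, 82, 82, 83, 82, 81, 81, 82, 82, 82, 82, 79, 64, 75, 94, 96, 95, 95, 98, 88, 72, 72, 70, 80, 103, 111, 112, 112, 110]
260 [113, 111, 104, 85, 72, 73, 81, 92, 96, 96, 97, 94, 92, 85, 82, 81, 82, 83, 82, 81, 76, 60, 45, 48, 68, 80, 82, 82, 81, 83, 83, 82, 74, 66, 82, 95, 96, 94, 94, 85, 72, 72, 74, 66, 90, 112, 114, 113, 113, 112]
hole (np.float64(-50.0), np.float64(0.2))
whole (np.float64(-52.1), np.float64(1.4)) face front L,R (np.float64(-99.2), np.float64(-38.4)) (np.float64(-99.2), np.float64(45.7))
```

View pics/c15.png

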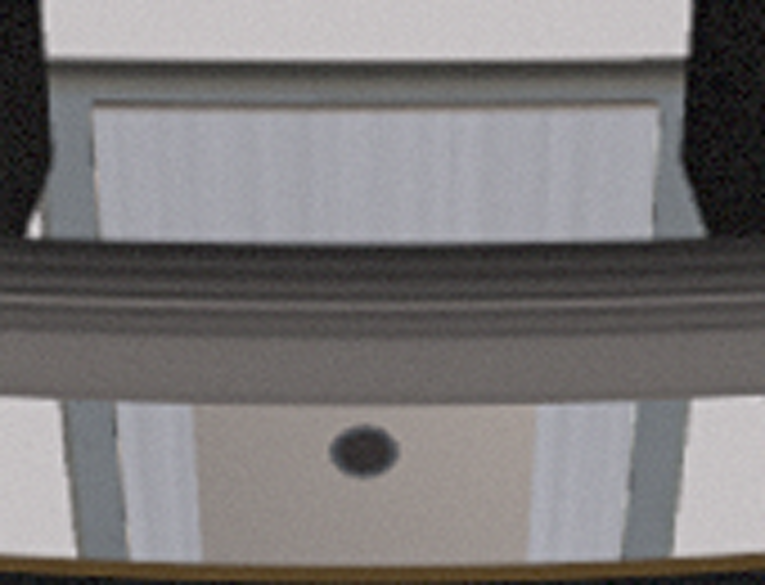

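```bash
python3 - <<'E'
from h import *
O=(590.3,32.35);yw=-5.6
c,sn=np.cos(np.radians(yw)),np.sin(np.radians(yw))
def S(P): d=np.array(P[:2])-O; return (d[0]*c+d[1]*sn).round(1),(-d[0]*sn+d[1]*c).round(1)
for r,fl,pl,pr,fr in((245,244,249.9,269.3,276.6),(255,242.9,248.9,268.4,276.4),(235,245.0,251.3,270.3,277.2)):
    print(r,[S(at_z('top',u,r,z)) for u,z in((fl,15),(pl,35),(pr,35),(fr,15))])
# wrist, same row in w6: row (480/4.5+280)=386
s=robot.get_state(); q=s['eef_rot'];T=s['tool_pos']
for r,fl,pl,pr,fr in((480/4.5+280,122,196,534,631),(540/4.5+280,128,201,530,626)):
    print([S(wz(240+u/4.5,r,z,T,q)) for u,z in((fl,15),(pl,35),(pr,35),(fr,15))])
for u,v in((93,105),(658,103),(49,62),(686,60)): print(S(wz(240+u/4.5,280+v/4.5,15,T,q)))
# scene: foot and fence
E
```

```text
245 [(np.float64(-11.7), np.float64(42.7)), (np.float64(-13.1), np.float64(24.4)), (np.float64(-9.7), np.float64(-24.1)), (np.float64(-5.9), np.float64(-40.2))]
255 [(np.float64(-37.4), np.float64(43.0)), (np.float64(-38.4), np.float64(24.5)), (np.float64(-34.9), np.float64(-24.1)), (np.float64(-31.5), np.float64(-41.9))]
235 [(np.float64(14.2), np.float64(42.7)), (np.float64(12.4), np.float64(23.3)), (np.float64(15.8), np.float64(-24.4)), (np.float64(20.0), np.float64(-39.6))]
[(np.float64(-29.6), np.float64(-38.1)), (np.float64(-45.9), np.float64(-23.3)), (np.float64(-46.0), np.float64(26.8)), (np.float64(-29.5), np.float64(45.4))]
[(np.float64(-16.3), np.float64(-38.1)), (np.float64(-33.9), np.float64(-23.2)), (np.float64(-34.0), np.float64(26.8)), (np.float64(-16.2), np.float64(45.7))]
(np.float64(-99.0), np.float64(-37.9))
(np.float64(-99.3), np.float64(44.5))
(np.float64(-105.7), np.float64(-44.0))
(np.float64(-106.1), np.float64(48.2))
```

The needle is in range. Both cameras put the pack about 1–2 mm to the -y side. I'll straddle both plates gently, centre them together and press them home once more.

```bash
python3 - <<'E'
from h import *
O=(590.3,32.35);yw=-5.6
for a,z in((-31,50),(-31,19.5)): x,y=along(*O,yw,a,1.8); go(x,y,z,yw)
E
```

```text
{'t': 10.325, 'q': [-0.156, 0.356, 1.882, 0.0, 0.904, -1.629], 'tool_pos': [453.946, 46.443, 88.413], 'eef_rot': [0.0, 0.049, 0.999, -0.0], 'contact_force': [0.295, -0.035, 0.226], 'opening': 61.681}
shift [-1.7679, 0.0181, 0.6405] twist -0.0
{'t': 10.325, 'q': [-0.156, 0.356, 1.882, 0.0, 0.904, -1.629], 'tool_pos': [453.946, 46.443, 88.413], 'eef_rot': [0.0, 0.049, 0.999, -0.0], 'contact_force': [0.295, -0.035, 0.226], 'opening': 61.681}
shift [-1.7678, 0.0181, 1.1488] twist -0.0
```

Call:
step_arm(
  targets=[
    [[-0.6,0.018,0.3],0],
    [[-1.2,0.018,0.5],0],
    [[-1.6,0.018,0.6],0],
    [[-1.768,0.018,0.65],0],
    [[-1.768,0.018,0.85],0],
    [[-1.768,0.018,1.05],0],
    [[-1.768,0.018,1.14],0],
    [[-1.768,0.018,1.14],0],
  ],
  grip=70,
)

```text
t: 11.32
tool_pos: [558.5, 37.4, 19.9]
eef_rot: [-0.0, 0.049, 0.999, 0.0]
contact_force: [0.5, 0.3, 0.3]
opening: 62.0
```

Call:
step_arm(
  targets=[
    [[0,0,0],0],
    [[0,0,0],0],
    [[0,0,0],0],
    [[0,0,0],0],
  ],
  grip=45,
  force=15,
)

```text
t: 11.82
tool_pos: [558.8, 37.1, 20.5]
eef_rot: [-0.0, 0.049, 0.999, -0.0]
contact_force: [-4.9, -2.5, 5.2]
opening: 50.2
```

Call:
step_arm(
  targets=[
    [[-0.02,0,0],0],
    [[-0.04,0,0],0],
    [[-0.05,0,0],0],
    [[-0.05,0,0],0],
  ],
)

```text
t: 12.32
tool_pos: [559.2, 37.1, 20.3]
eef_rot: [-0.004, 0.049, 0.999, -0.0]
contact_force: [-18.0, -2.6, 15.4]
opening: 49.9
```

Call:
step_arm(
  targets=[
    [[0.04,0,-0.01],0],
    [[0.04,0,-0.01],0],
  ],
)

```text
t: 12.58
tool_pos: [559.2, 37.4, 20.5]
eef_rot: [-0.0, 0.049, 0.999, 0.0]
contact_force: [-3.5, -1.1, -1.7]
opening: 49.9
```

Call:
step_arm(
  targets=[
    [[0,0,0],0],
    [[0,0,0],0],
    [[0,0,0],0],
  ],
  grip=70,
)

```text
t: 12.95
tool_pos: [559.8, 37.3, 20.9]
eef_rot: [0.0, 0.049, 0.999, 0.0]
contact_force: [-0.9, -0.1, 0.6]
opening: 61.7
```

Call:
step_arm(
  targets=[
    [[0,0,-0.3],0],
    [[0.2,0,-0.6],0],
    [[0.7,0,-1.0],0],
    [[1.4,0,-1.3],0],
    [[2.2,0,-1.5],0],
    [[3.0,0,-1.5],0],
    [[3.0,0,-1.5],0],
    [[3.0,0,-1.5],0],
  ],
)

```text
t: 13.95
tool_pos: [381.6, 54.6, 111.8]
eef_rot: [0.001, 0.049, 0.999, -0.0]
contact_force: [-0.1, 0.8, 0.6]
opening: 61.5
```

```bash
python3 - <<'E'
from h import *
st(); snap('scene','sc8'); snap('top','top8'); crop('sc8','c16',255,190,315,270,9);crop('top8','c17',235,195,295,285,8)
g=cv2.imread('pics/top8.png',0).astype(float)
b=np.round(cv2.GaussianBlur(g,(1,3),0))
for r in (240,245,255): print(r,b[r,236:286].astype(int).tolist())
E
```

```text
{'t': 13.95, 'q': [-0.164, 0.174, 2.054, 0.0, 0.91, -1.637], 'tool_pos': [381.574, 54.575, 111.826], 'eef_rot': [0.001, 0.049, 0.999, -0.0], 'contact_force': [-0.081, 0.834, 0.643], 'opening': 61.539}
240 [111, 112, 112, 110, 104, 86, 72, 72, 83, 95, 98, 97, 98, 97, 89, 86, 82, 83, 86, 82, 84, 84, 83, 83, 83, 84, 83, 83, 83, 84, 84, 82, 84, 77, 64, 80, 96, 96, 96, 96, 100, 86, 68, 72, 71, 76, 96, 111, 111, 111]
245 [112, 112, 112, 112, 102, 79, 72, 74, 85, 97, 97, 99, 97, 92, 84, 82, 83, 83, 83, 83, 83, 83, 82, 82, 83, 84, 81, 82, 84, 82, 83, 83, 83, 70, 70, 92, 96, 94, 94, 94, 92, 80, 71, 70, 67, 88, 111, 112, 112, 112]
255 [112, 112, 111, 100, 78, 74, 76, 86, 96, 95, 96, 98, 91, 84, 82, 82, 82, 82, 81, 84, 82, 80, 83, 83, 83, 82, 83, 82, 82, 82, 82, 82, 70, 69, 90, 95, 94, 94, 95, 96, 84, 74, 73, 70, 80, 102, 112, 112, 112, 112]
```

View pics/c16.png

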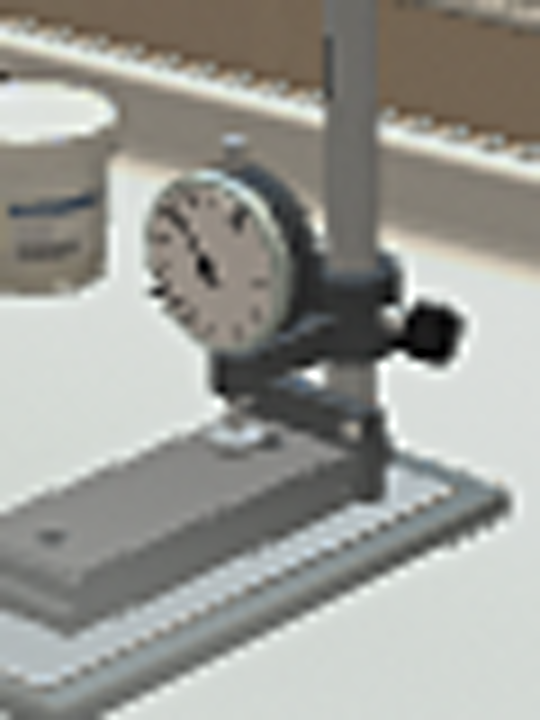

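View pics/c17.png

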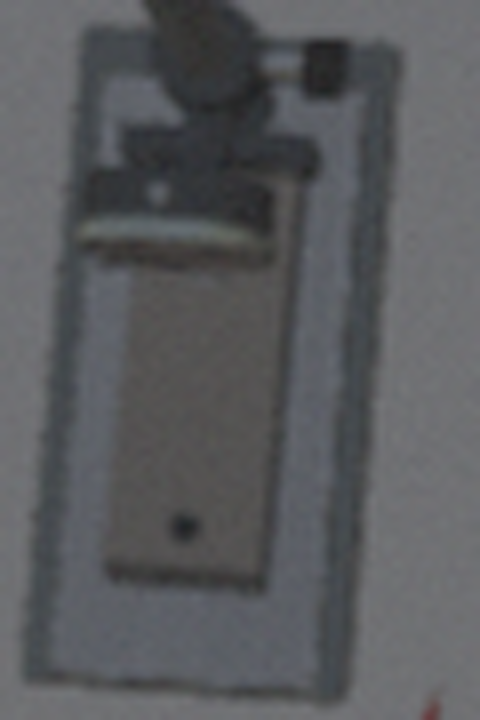

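```bash
python3 - <<'E'
from h import *
O=(590.3,32.35);yw=-5.6
c,sn=np.cos(np.radians(yw)),np.sin(np.radians(yw))
def S(P): d=np.array(P[:2])-O; return np.array([d[0]*c+d[1]*sn,-d[0]*sn+d[1]*c])
print('hole',S(at_z('top',183.5/8+234.55,526/8+194.55,35)))
g=cv2.GaussianBlur(cv2.imread('pics/top8.png',0).astype(np.float32),(1,3),0)
def cross(row,a,b,lev,rise):
    for u in range(a,b):
        p,q=g[row,u],g[row,u+1]
        if (p<lev<=q) if rise else (p>lev>=q): return u+(lev-p)/(q-p)
F={}
for r in range(232,268):
    l0=cross(r,240-(r-250)//12,262,86,True)          # rail->face left
    if l0 is None: continue
    pl=cross(r,int(l0)+2,262,90,False); pr=cross(r,262,276,78,False); fr=cross(r,272,284,84,False)
    for k,u,z in(('fl',l0,15),('pl',pl,35),('pr',pr,35),('fr',fr,15)):
        if u: F.setdefault(k,[]).append(S(at_z('top',u,r,z)))
for k,v in F.items():
    v=np.array(v); m=np.abs(v[:,1]-np.median(v[:,1]))<2.5; p=np.polyfit(v[m,0],v[m,1],1); print(k,m.sum(),'y(-20)',np.polyval(p,-20).round(2),'deg',np.degrees(p[0]).round(2))
E
```

```text
hole [-50.0969538    1.88600765]
fl 36 y(-20) 42.87 deg 0.26
pl 36 y(-20) 26.25 deg -1.43
pr 34 y(-20) -21.59 deg -0.76
fr 36 y(-20) -40.32 deg 0.02
```

```bash
python3 - <<'E'
from h import *
g=cv2.imread('pics/sc8.png',0).astype(float)
def cen(g,u,v,k=3):
    for _ in range(4):
        a,b=int(round(u)),int(round(v)); p=g[b-k:b+k+1,a-k:a+k+1]; w=np.clip(np.median(p)-10-p,0,None)
        yy,xx=np.mgrid[b-k:b+k+1,a-k:a+k+1]; u,v=(w*xx).sum()/w.sum(),(w*yy).sum()/w.sum()
    return u,v
f=(52/9+254.55,536/9+189.55); b=(270/9+254.55,440/9+189.55)
f2=cen(g,*f); print(f,f2)
A=at_z('scene',*f2,35);B=at_z('scene',*b,35); B3=at_z('scene',b[0],b[1]+.2,35)
for Q in(B,B3):
  d=Q-A; print(A.round(1),Q.round(1),np.linalg.norm(d).round(1),np.degrees(np.arctan2(d[1],d[0])).round(2))
# stand right side edge in scene c16: bottom/outer edge line
crop('sc8','c18',200,225,320,290,6)
d=np.load('pics/top8.npy'); p,f=cam('top'); vv,uu=np.mgrid[0:480,0:640]; Rm,t,_=ray('top',0,0)
X=(np.stack([(uu-p['cx'])/f*d,(vv-p['cy'])/f*d,d],-1)-t)@Rm
for lo,zz,r0,r1 in((30,35,232,266),(8,15,232,278)):
    m=(X[...,2]>lo)&(X[...,2]<60)&(uu>230)&(uu<292)
    for side in(0,-1):
        Q=np.array([at_z('top',(np.where(m[r])[0][side]+(-.5 if side==0 else .5)),r,zz)[:2] for r in range(r0,r1)])
        vx,vy,x0,y0=cv2.fitLine(Q.astype(np.float32),cv2.DIST_HUBER,0,.01,.01).ravel(); print(lo,side,np.degrees(np.arctan(vy/vx)).round(2),'y at 570',(y0+(570-x0)*vy/vx).round(2))
E
```

```text
(260.3277777777778, 249.10555555555555) (np.float64(260.2105263157895), np.float64(249.2719298245614))
[538.8  38.6  35. ] [638.7  28.1  35. ] 100.4 -6.02
[538.8  38.6  35. ] [637.5  27.2  35. ] 99.4 -6.59
30 0 -6.36 y at 570 59.47
30 -1 -6.64 y at 570 8.51
8 0 -5.58 y at 570 85.68
8 -1 -5.83 y at 570 -18.37
```

View pics/c18.png

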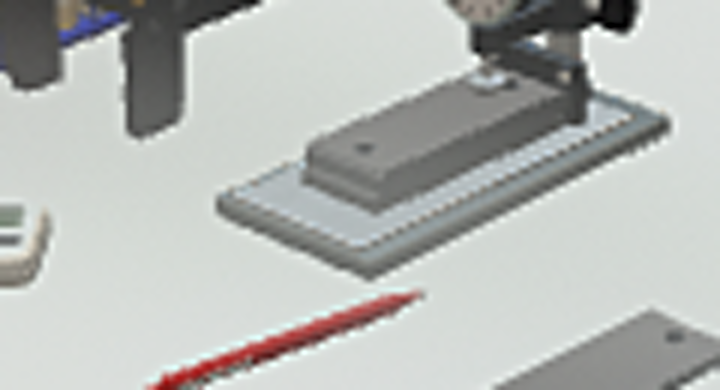

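```bash
python3 - <<'E'
from h import *
for nm in('top0','top7','top8'):
  d=np.load(f'pics/{nm}.npy'); p,f=cam('top'); vv,uu=np.mgrid[0:480,0:640]; Rm,t,_=ray('top',0,0)
  X=(np.stack([(uu-p['cx'])/f*d,(vv-p['cy'])/f*d,d],-1)-t)@Rm
  for lo,zz,r0,r1 in((20 if nm=='top0' else 30,25 if nm=='top0' else 35,232,266),(8,15,232,268)):
    m=(X[...,2]>lo)&(X[...,2]<60)&(uu>230)&(uu<292)
    o=[]
    for side in(0,-1):
        Q=np.array([at_z('top',(np.where(m[r])[0][side]+(-.5 if side==0 else .5)),r,zz)[:2] for r in range(r0,r1)])
        vx,vy,x0,y0=cv2.fitLine(Q.astype(np.float32),cv2.DIST_HUBER,0,.01,.01).ravel(); o+=[np.degrees(np.arctan(vy/vx)).round(2),(y0+(570-x0)*vy/vx).round(2)]
    print(nm,lo,o,'mean yaw',(o[0]+o[2])/2,'mid',(o[1]+o[3])/2)
E
```

```text
top0 20 [np.float32(-5.09), np.float32(57.99), np.float32(-5.56), np.float32(6.84)] mean yaw -5.325 mid 32.415
top0 8 [np.float32(-5.21), np.float32(85.65), np.float32(-5.12), np.float32(-17.88)] mean yaw -5.165 mid 33.885002
top7 30 [np.float32(-5.82), np.float32(57.89), np.float32(-5.61), np.float32(7.11)] mean yaw -5.715 mid 32.5
top7 8 [np.float32(-5.22), np.float32(85.66), np.float32(-5.79), np.float32(-18.37)] mean yaw -5.505 mid 33.645
top8 30 [np.float32(-6.36), np.float32(59.47), np.float32(-6.64), np.float32(8.51)] mean yaw -6.5 mid 33.99
top8 8 [np.float32(-5.46), np.float32(85.61), np.float32(-5.82), np.float32(-18.36)] mean yaw -5.6400003 mid 33.625
```

The pack is now centred to within about 0.5 mm, but the nudge turned it by about 0.8°. I'll make one gentle squaring correction.

```bash
python3 - <<'E'
from h import *
O=(590.3,32.35);yw=-6.4
for a,z in((-31,50),(-31,20)): x,y=along(*O,-5.6,a,1.6); go(x,y,z,yw)
E
```

```text
{'t': 14.05, 'q': [-0.164, 0.176, 2.054, 0.0, 0.91, -1.637], 'tool_pos': [381.522, 54.576, 111.248], 'eef_rot': [0.001, 0.049, 0.999, -0.0], 'contact_force': [0.29, -0.04, 0.403], 'opening': 61.827}
shift [-2.9811, -0.0022, 1.0248] twist 0.16
{'t': 14.05, 'q': [-0.164, 0.176, 2.054, 0.0, 0.91, -1.637], 'tool_pos': [381.522, 54.576, 111.248], 'eef_rot': [0.001, 0.049, 0.999, -0.0], 'contact_force': [0.29, -0.04, 0.403], 'opening': 61.827}
shift [-2.9805, -0.0022, 1.5248] twist 0.16
```

Call:
step_arm(
  targets=[
    [[-0.8,0,0.2],0.16],
    [[-1.6,0,0.6],0.16],
    [[-2.4,0,0.9],0.16],
    [[-2.8,0,1.0],0.16],
    [[-2.98,0,1.05],0.16],
    [[-2.98,0,1.25],0.16],
    [[-2.98,0,1.45],0.16],
    [[-2.98,0,1.52],0.16],
    [[-2.98,0,1.52],0.16],
  ],
  grip=70,
)

```text
t: 15.18
tool_pos: [558.0, 37.4, 19.5]
eef_rot: [-0.0, 0.056, 0.998, 0.0]
contact_force: [1.4, -0.5, 0.7]
opening: 61.7
```

Call:
step_arm(
  targets=[
    [[0,0,0],0],
    [[0,0,0],0],
    [[0,0,0],0],
    [[0,0,0],0],
  ],
  grip=45,
  force=20,
)

```text
t: 15.68
tool_pos: [558.5, 37.4, 20.0]
eef_rot: [0.0, 0.056, 0.998, -0.0]
contact_force: [-1.2, 0.7, 5.0]
opening: 50.0
```

Call:
step_arm(
  targets=[
    [[0.01,0,0],-0.1],
    [[0.01,0,0],-0.2],
    [[0.0,0,0],-0.2],
    [[-0.01,0,0],-0.2],
    [[-0.01,0,0],-0.2],
  ],
)

```text
t: 16.3
tool_pos: [558.3, 37.1, 20.0]
eef_rot: [-0.001, 0.047, 0.999, -0.0]
contact_force: [-5.0, -2.1, 11.0]
opening: 50.0
```

Call:
step_arm(
  targets=[
    [[0,0,-0.01],0],
    [[0,0,-0.01],0],
  ],
)

```text
t: 16.55
tool_pos: [558.3, 37.1, 20.0]
eef_rot: [-0.001, 0.047, 0.999, -0.0]
contact_force: [-5.2, -3.9, 5.0]
opening: 49.7
```

Call:
step_arm(
  targets=[
    [[0,0,0],0],
    [[0,0,0],0],
    [[0,0,0],0],
  ],
  grip=70,
)

```text
t: 16.92
tool_pos: [558.9, 37.4, 20.0]
eef_rot: [-0.0, 0.047, 0.999, 0.0]
contact_force: [-0.8, 0.2, -0.1]
opening: 62.0
```

Call:
step_arm(
  targets=[
    [[0,0,-0.3],0],
    [[0.2,0,-0.6],0],
    [[0.7,0,-1.0],0],
    [[1.4,0,-1.3],0],
    [[2.2,0,-1.5],0],
    [[3.0,0,-1.5],0],
    [[3.0,0,-1.5],0],
    [[3.0,0,-1.5],0],
  ],
)

```text
t: 17.92
tool_pos: [380.9, 54.0, 111.2]
eef_rot: [0.001, 0.047, 0.999, -0.0]
contact_force: [-0.1, -0.3, -0.2]
opening: 61.5
```

```bash
python3 - <<'E'
from h import *
st(); snap('scene','sc9'); snap('top','top9'); crop('sc9','c19',235,190,320,270,8)
nm='top9'
d=np.load(f'pics/{nm}.npy'); p,f=cam('top'); vv,uu=np.mgrid[0:480,0:640]; Rm,t,_=ray('top',0,0)
X=(np.stack([(uu-p['cx'])/f*d,(vv-p['cy'])/f*d,d],-1)-t)@Rm
for lo,zz,r0,r1 in((30,35,232,266),(8,15,232,268)):
    m=(X[...,2]>lo)&(X[...,2]<60)&(uu>230)&(uu<292)
    o=[]
    for side in(0,-1):
        Q=np.array([at_z('top',(np.where(m[r])[0][side]+(-.5 if side==0 else .5)),r,zz)[:2] for r in range(r0,r1)])
        vx,vy,x0,y0=cv2.fitLine(Q.astype(np.float32),cv2.DIST_HUBER,0,.01,.01).ravel(); o+=[np.degrees(np.arctan(vy/vx)).round(2),(y0+(570-x0)*vy/vx).round(2)]
    print(nm,lo,o,'mean yaw',(o[0]+o[2])/2,'mid',(o[1]+o[3])/2)
E
```

```text
{'t': 17.925, 'q': [-0.166, 0.174, 2.057, 0.0, 0.908, -1.643], 'tool_pos': [380.899, 54.031, 111.209], 'eef_rot': [0.001, 0.047, 0.999, -0.0], 'contact_force': [-0.103, -0.345, -0.183], 'opening': 61.457}
top9 30 [np.float32(-4.76), np.float32(59.19), np.float32(-4.88), np.float32(8.39)] mean yaw -4.82 mid 33.79
top9 8 [np.float32(-5.57), np.float32(85.72), np.float32(-5.77), np.float32(-18.16)] mean yaw -5.67 mid 33.78
```

View pics/c19.png

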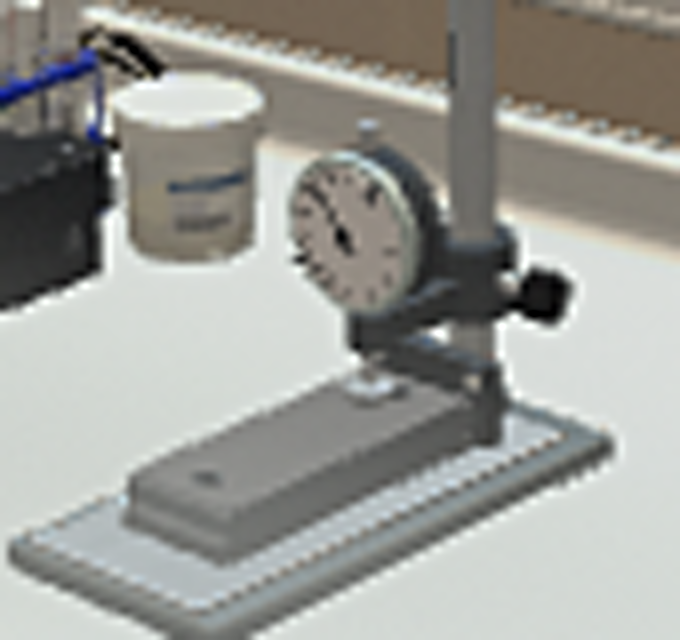

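View pics/top9.png

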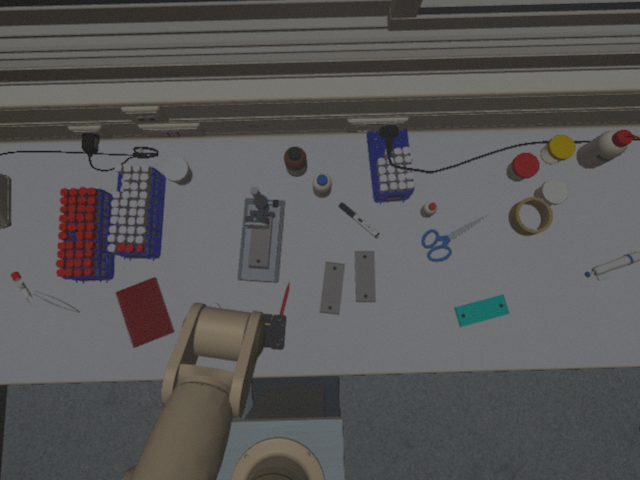

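It is centred, but the yaw now reads about +0.8°, an overcorrection near measurement noise. A light central push on both near ends with shut fingers will seat both plates flat on the fence.

```bash
python3 - <<'E'
from h import *
O=(590.3,32.35)
for a,z in((-90,45),(-90,19.5),(-76,19.5)): x,y=along(*O,-5.6,a,1.6); go(x,y,z,-5.65)
E
```

```text
{'t': 18.025, 'q': [-0.166, 0.176, 2.057, 0.0, 0.908, -1.643], 'tool_pos': [380.894, 53.995, 110.65], 'eef_rot': [0.001, 0.047, 0.999, -0.0], 'contact_force': [-0.158, 1.078, -0.6], 'opening': 61.712}
shift [-2.0071, 0.0013, 1.0969] twist 0.05
{'t': 18.025, 'q': [-0.166, 0.176, 2.057, 0.0, 0.908, -1.643], 'tool_pos': [380.894, 53.995, 110.65], 'eef_rot': [0.001, 0.047, 0.999, -0.0], 'contact_force': [-0.158, 1.078, -0.6], 'opening': 61.712}
shift [-2.0066, 0.0014, 1.5219] twist 0.05
{'t': 18.025, 'q': [-0.166, 0.176, 2.057, 0.0, 0.908, -1.643], 'tool_pos': [380.894, 53.995, 110.65], 'eef_rot': [0.001, 0.047, 0.999, -0.0], 'contact_force': [-0.158, 1.078, -0.6], 'opening': 61.712}
shift [-2.2399, 0.0006, 1.5223] twist 0.05
```

Call:
step_arm(
  targets=[
    [[-0.8,0,0.4],0.05],
    [[-1.5,0,0.9],0.05],
    [[-1.9,0,1.1],0.05],
    [[-2.0,0,1.2],0.05],
    [[-2.0,0,1.4],0.05],
    [[-2.0,0,1.52],0.05],
    [[-2.05,0,1.52],0.05],
    [[-2.1,0,1.52],0.05],
    [[-2.15,0,1.52],0.05],
    [[-2.18,0,1.52],0.05],
    [[-2.2,0,1.52],0.05],
  ],
  grip=0,
)

```text
t: 19.4
tool_pos: [511.2, 41.8, 19.1]
eef_rot: [-0.0, 0.049, 0.999, -0.0]
contact_force: [-1.3, -0.0, 0.1]
opening: 0.0
```

Call:
step_arm(
  targets=[
    [[-0.02,0,0],0],
    [[-0.04,0,0],0],
    [[-0.04,0,0],0],
  ],
)

```text
t: 19.77
tool_pos: [512.0, 41.9, 18.8]
eef_rot: [-0.002, 0.049, 0.999, 0.0]
contact_force: [-7.1, 0.3, 6.5]
opening: 0.7
```

Call:
step_arm(
  targets=[
    [[-0.015,0,-0.005],0],
    [[-0.03,0,-0.005],0],
    [[-0.03,0,-0.005],0],
  ],
)

```text
t: 20.15
tool_pos: [513.8, 41.7, 19.0]
eef_rot: [-0.002, 0.049, 0.999, 0.0]
contact_force: [-6.2, 1.4, 3.6]
opening: 0.4
```

Call:
step_arm(
  targets=[
    [[-0.015,0,-0.005],0],
    [[-0.03,0,-0.005],0],
    [[-0.03,0,-0.005],0],
  ],
)

```text
t: 20.52
tool_pos: [513.9, 41.8, 18.9]
eef_rot: [-0.004, 0.049, 0.999, 0.0]
contact_force: [-14.8, 0.5, 8.1]
opening: 0.4
```

Call:
step_arm(
  targets=[
    [[0.1,0,0],0],
    [[0.4,0,-0.2],0],
    [[0.9,0,-0.7],0],
    [[1.6,0,-1.2],0],
    [[2.2,0,-1.5],0],
    [[2.2,0,-1.5],0],
    [[2.2,0,-1.5],0],
  ],
)

```text
t: 21.4
tool_pos: [386.6, 54.0, 109.6]
eef_rot: [0.001, 0.049, 0.999, -0.0]
contact_force: [-0.1, -1.1, 0.1]
opening: 0.7
```

```bash
python3 - <<'E'
from h import *
st(); snap('scene','sc10'); snap('top','top10'); crop('sc10','c20',235,190,320,270,8)
nm='top10'
d=np.load(f'pics/{nm}.npy'); p,f=cam('top'); vv,uu=np.mgrid[0:480,0:640]; Rm,t,_=ray('top',0,0)
X=(np.stack([(uu-p['cx'])/f*d,(vv-p['cy'])/f*d,d],-1)-t)@Rm
for lo,zz,r0,r1 in((30,35,232,266),(8,15,232,268)):
    m=(X[...,2]>lo)&(X[...,2]<60)&(uu>230)&(uu<292)
    o=[]
    for side in(0,-1):
        Q=np.array([at_z('top',(np.where(m[r])[0][side]+(-.5 if side==0 else .5)),r,zz)[:2] for r in range(r0,r1)])
        vx,vy,x0,y0=cv2.fitLine(Q.astype(np.float32),cv2.DIST_HUBER,0,.01,.01).ravel(); o+=[np.degrees(np.arctan(vy/vx)).round(2),(y0+(570-x0)*vy/vx).round(2)]
    print(nm,lo,o,'mean yaw',(o[0]+o[2])/2,'mid',(o[1]+o[3])/2)
E
```

```text
{'t': 21.4, 'q': [-0.164, 0.189, 2.043, 0.0, 0.908, -1.636], 'tool_pos': [386.6, 54.042, 109.631], 'eef_rot': [0.001, 0.049, 0.999, -0.0], 'contact_force': [-0.053, -1.082, 0.074], 'opening': 0.719}
top10 30 [np.float32(-5.45), np.float32(59.61), np.float32(-4.85), np.float32(8.75)] mean yaw -5.1499996 mid 34.18
top10 8 [np.float32(-5.77), np.float32(85.6), np.float32(-6.02), np.float32(-18.22)] mean yaw -5.895 mid 33.69
```

View pics/c20.png

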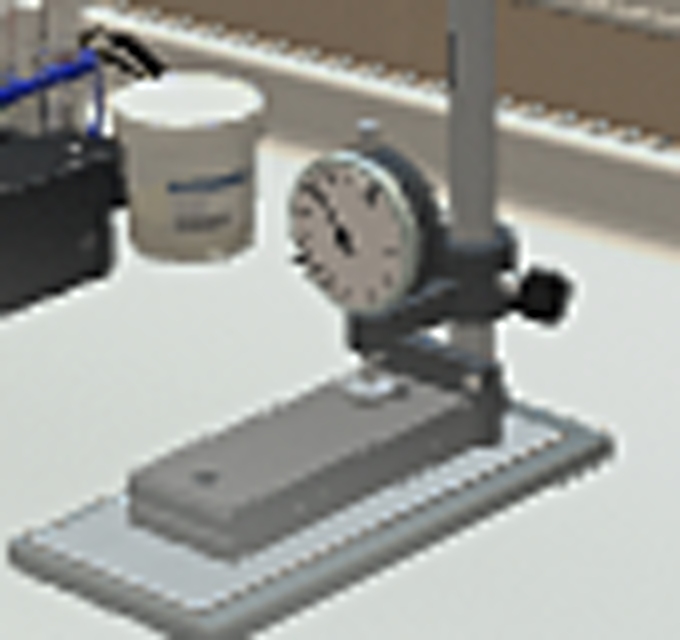

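```bash
python3 -c "
from h import *
print(robot.job_done()); st()"
```

```text
the job is handed in; nothing more can be done
None
the job is handed in; nothing more can be done
```

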